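# Put the check weights back in their case

### The job

The morning check of the packing scale is done: take the stack of steel check weights off its pan, one at a time from the top down, and put each one back in the well of the weight case that is made for its size, fully down on the felt and upright. Set them down gently rather than dropping them in, never topple one, and do not disturb the punnet of strawberries or the spray bottle.

Things in the scene. Friction and masses are not known exactly. Their poses are not given: they have to be found in the camera images.
- weight_500: 500 g check weight, largest of four: plain upright stainless steel cylinder, flat ends, diameter 54 mm, height 27 mm; at the start on the pan of the bench scale. Origin: centre of its underside; z up along its axis. Scale: fixed, housing 235 x 200 mm, steel pan 170 x 190 mm, pan top 62 mm above the table and its highest part; the keypad end reaches 145 mm from the pan's middle.
- weight_200: 200 g check weight, second largest of four: plain upright stainless steel cylinder, flat ends, diameter 38 mm, height 22 mm; at the start on the 500 g weight. Origin: centre of its underside; z up along its axis.
- weight_100: 100 g check weight, second smallest of four: plain upright stainless steel cylinder, flat ends, diameter 28 mm, height 20 mm; at the start on the 200 g weight. Origin: centre of its underside; z up along its axis.
- weight_50: 50 g check weight, smallest of four: plain upright stainless steel cylinder, flat ends, diameter 20 mm, height 20 mm; at the start on the 100 g weight, at the top of the stack. Origin: centre of its underside; z up along its axis.
- well_500: place of the 500 g weight, largest of four wells: fixed grey insert 78 x 78 x 17 mm with a central round well, 62 mm across at its blue felt floor, flared to 68 mm at the mouth, 9 mm deep (the weight stands 18 mm proud). Origin: centre of the insert's underside; z up; well floor at z = 8 mm; x, y along its sides. 
- well_200: place of the 200 g weight, second largest of four wells: fixed grey insert 78 x 78 x 17 mm with a central round well, 46 mm across at its blue felt floor, flared to 52 mm at the mouth, 9 mm deep (the weight stands 13 mm proud). Origin and axes as for well_500. The four inserts fill a fixed black case 172 x 172 x 20 mm, two by two in any order, centres 80 mm apart, tops 22 mm above the table, 2 mm above the case's rim.
- well_100: place of the 100 g weight, second smallest of four wells: fixed grey insert 78 x 78 x 17 mm with a central round well, 36 mm across at its blue felt floor, flared to 42 mm at the mouth, 9 mm deep (the weight stands 11 mm proud). Origin and axes as for well_500. 
- well_50: place of the 50 g weight, smallest of four wells: fixed grey insert 78 x 78 x 17 mm with a central round well, 28 mm across at its blue felt floor, flared to 34 mm at the mouth, 9 mm deep (the weight stands 11 mm proud). Origin and axes as for well_500. 
- punnet: bystander: an open clear punnet of strawberries, 132 x 178 mm, about 50 mm high, to one side of the work. Origin: centre of its underside.
- spray: bystander: a white spray bottle with a blue head, 68 mm across, 175 mm high, to the other side. Origin: centre of its underside.
Not all that is in view belongs to the job. What is shaped like the weight_500 but green or yellow is not meant.

How it is judged:
By the outcome, as a careful person would: the job done as asked, in the order asked, and still so for the second after the job is handed in, with the robot touching nothing.
It also fails if it takes over 120 s, if anything falls off the work surface, if the arm or the gripper's body presses on something with over 40 N, if the wrist force passes 120 N, or if a joint passes its speed limit or range.

### The arm

A 6-joint arm with a two-finger parallel gripper is mounted at the origin on the work surface. World frame = base frame: x ahead of the robot, y to its left, z up, the work surface at z = 0. Lengths are in mm, angles in rad, forces in N, time in s.
With the tool pointing down it reaches from about 350 to 875 mm from the base axis. Payload 4.2 kg.
Tool frame: the origin (TCP) lies on the mounting face of the last link; the fingertips stand 173 mm ahead of it and the grasp point (between the pads) lies grip_point_offset ahead of it (grip_point_offset is the distance from the TCP to the grasp point, in mm); z points along the fingers, y is the line along which they close (so a half turn about z gives the same grasp; the last joint's range is limited). The gripper opens to 85 mm and grips with 20 to 120 N. Pads are 22 mm wide; open, the fingers measure 114 mm over their backs; the gripper's body (76 mm by 85 mm) begins 54 mm behind the grasp point. The pads swing forward as they close: fully open they stand 13 mm farther back than shut.
Start: joints at [-1.05, 0.385, 0.008, 0, -1.194, -0.259], TCP at [161.779, -603.678, 404.712] pointing down, gripper open.
Joint ranges: [-3.14, 3.14], [-1.21, 2.06], [-1.07, 1.41], [-3.16, 2.05], [-2.99, -0.16], [-3.1, 3.1]. Speed limits (rad/s): [2.79, 2.79, 3.14, 3.14, 3.14, 3.14].

### API

Orientations are given as a unit quaternion [x, y, z, w].
In Python, from bench import read_state, get_image, job_done, recognise, place_of, grip_point_offset gives the robot as it stands. The module is installed in compiled form; this text tells all that it offers.
- The arm moves only by the tool carry_out, never from a script. Its arguments are lists of equal length, an entry for each row: "slide": the shift along the tool's x, y, z in m, a list of three; "roll": the turn about the tool's z in degrees; "claw": the finger opening in m, from 0 to 0.0854. A call has 1 to 8 rows; each row is the pose to reach, as a shift and turn from the pose commanded when the call began, along the tool's axes at that moment; what a row does not reach only later rows make up. A row lasts 1/8 s, in which the tool goes at most 62.5 mm and 10.7 degrees, less where a joint would pass 70% of its speed; a pose out of reach is approached as far as the arm can. A call with a gripper value outside its range is refused whole. The fingers move at their own pace and stop on an object; the grip force is fixed at half the most. Time passes only in rows, so rows that repeat a pose let the fingers close. It gives the time, the measured TCP pose, the force, the opening and the grip force at its end, in the units of the state.
- read_state(): the state, without advancing time (a new reading comes with each control period).
- get_image(name): name is "scene" or "side" or "wrist"; returns a dict with "img" (480x640x3 uint8, red, green, blue), "z_map" (480x640 float32, mm along the optical axis (not along the pixel's ray), 0 where there is no reading), "mtx" (3x3 intrinsics, pixels), "world_from_camera" (4x4, takes a point from camera to world coordinates); the wrist camera has in their place "T_tool_cam" (4x4, takes a point from camera to tool coordinates, whose origin is the TCP and whose axes are the flange's). Camera axes: x right, y up, looking along -z (the intrinsics and any distortion apply to the point x, -y, -z); pixel columns grow to the right and rows downward; lengths in mm; the calibration is good to about 2 mm. A picture is of the moment at which its call begins: read the wrist's pose just before it.
- job_done(): hands the job in; it is judged then, once.
Trained networks look in a picture, given as the dict that the camera call returned (one of the last four; its "shot" number tells which), for a name from the list of things; names that differ only in an ending like _2 or _b are one class to them, and where a whole thing is asked for, a point or a joint stands for the part that bears it (a point fixed in the world has none). Each returns a list of dicts, best first, with "conf" (0 to 1); they miss things now and then, are a little off and sometimes report something else, mostly with a low value. They report only what shows in the picture. A call takes as long as a camera call. They do not tell look-alikes from the thing itself.
- recognise(picture, thing): "at" ([column, row] in pixels, amid what is visible of it).
- place_of(picture, thing): "at" ([column, row] in pixels: a listed point, or the origin of a listed thing).
The state is a dict: "clock": time; "joints": joint angles; "joint_vel": joint speeds; "joint_efforts": joint torques, N m; "position": TCP position; "ee_rot": TCP orientation; "contact_force": force on the tool from outside, world axes, zero at the start; "wrist_torque": the same for the moment, N m; "gripper_width": finger opening in mm; "grasp_force": force on a finger pad.
Only numpy, scipy, OpenCV 4.12 (cv2) and the standard library are available. Lean on these libraries where they do the work, as an engineer would, in place of code of your own. Each camera call takes 0.05 s, during which the arm holds its last target. There are 200 camera calls.

## Working session

There is one attempt and no reset: what is moved stays moved. The work goes in short steps, Python scripts to look and compute and a tool call to move; the robot and the scene stay as the last step left them, time stands still between calls to the robot, and variables do not carry over. Pictures are saved under pics/ and viewed, at most 14 in all, crops included, and the job is handed in when it is done.

Besides the shell and the picture viewer there is one more tool, called after "Emit:" by a JSON object that holds its "op" and its "data", one argument or row to a line. carry_out: Moves the arm, as the interface text tells. Its arguments: {"type":"object","properties":{"slide":{"type":"array"},"roll":{"type":"array"},"claw":{"type":"array"}},"required":["slide","roll","claw"]}

```bash
mkdir -p pics
cat > h.py <<'E'
import numpy as np, cv2
from bench import *
from scipy.spatial.transform import Rotation as R
def shot(name):
    s=read_state(); p=get_image(name)
    if 'world_from_camera' in p: T=np.array(p['world_from_camera'],float)
    else:
        W=np.eye(4); W[:3,:3]=R.from_quat(s['ee_rot']).as_matrix(); W[:3,3]=s['position']
        T=W@np.array(p['T_tool_cam'],float)
    p['T']=T; return p
def save(p,f): cv2.imwrite('pics/'+f,p['img'][:,:,::-1])
def ray(p,uv):
    K=np.array(p['mtx']); u=np.linalg.inv(K)@[uv[0],uv[1],1]
    d=p['T'][:3,:3]@np.array([u[0],-u[1],-1]); return p['T'][:3,3],d
def at_z(p,uv,z):
    o,d=ray(p,uv); return o+d*(z-o[2])/d[2]
def depth(p,uv):
    z=p['z_map'][int(uv[1])-2:int(uv[1])+3,int(uv[0])-2:int(uv[0])+3]; z=z[z>0]
    o,d=ray(p,uv); return o+d*(np.median(z) if z.size else np.nan)
def proj(p,X):
    c=np.linalg.inv(p['T'])@np.r_[X,1]; v=np.array(p['mtx'])@[c[0],-c[1],-c[2]]; return v[:2]/v[2]
def cloud(p):
    v,u=np.mgrid[0:480,0:640]; z=p['z_map']; K=np.array(p['mtx'])
    x=(u-K[0,2])/K[0,0]*z; y=(v-K[1,2])/K[1,1]*z
    P=np.stack([x,-y,-z],-1)@p['T'][:3,:3].T+p['T'][:3,3]; P[z<=0]=np.nan; return P
E
python3 - <<'E'
from h import *
np.set_printoptions(precision=1,suppress=True)
print(grip_point_offset, read_state())
for n in ['scene','side','wrist']:
    p=shot(n); save(p,n+'0.png'); print(n,p['T'],[k for k in p if k not in('img','z_map')],p['mtx'])
    for t in ['weight_500','weight_200','weight_100','weight_50','well_500','well_200','well_100','well_50','punnet','spray']:
        print(t,[(np.round(r['at'],0),round(r['conf'],2),depth(p,r['at'])) for r in recognise(p,t)[:3]],[(np.round(r['at'],1),round(r['conf'],2)) for r in place_of(p,t)[:3]])
E
```

```text
154.70000000000002 {'clock': 0.0, 'joints': array([-1.1,  0.4,  0. , -0. , -1.2, -0.3]), 'joint_vel': array([ 0.,  0., -0., -0.,  0., -0.]), 'joint_efforts': array([ -0. , -39.2,  18.8,   4.2,  -0. ,   0. ]), 'position': array([ 161.8, -603.5,  403.6]), 'ee_rot': array([-0.1,  1. ,  0. , -0. ]), 'contact_force': array([ 0.1, -0.1, -0.2]), 'wrist_torque': array([ 0.,  0., -0.]), 'grasp_force': 0.0, 'gripper_width': 85.15421085539921}
scene [[   0.2   -0.8    0.6 1333.8]
 [   1.     0.2   -0.2 -210. ]
 [   0.     0.6    0.8 1079.7]
 [   0.     0.     0.     1. ]] ['mtx', 'world_from_camera', 'shot', 'T'] [[537.8   0.  319.2]
 [  0.  537.8 239.5]
 [  0.    0.    1. ]]
weight_500 [(array([294., 219.]), 0.82, array([416.8, -41.9,  25.1])), (array([248., 250.]), 0.81, array([ 540.1, -174.9,   85.9])), (array([304., 306.]), 0.7, array([682.2, -72.4,  24.5]))] [(array([244.4, 244.5]), 0.66), (array([241.2, 234.9]), 0.63), (array([305.7, 265.6]), 0.61)]
weight_200 [(array([294., 219.]), 0.82, array([416.8, -41.9,  25.1])), (array([248., 250.]), 0.81, array([ 540.1, -174.9,   85.9])), (array([
[... 4147 characters left out ...]
y([559.7, 187.3,  21.8]))] [(array([281.6, 237.5]), 0.62), (array([274.4, 233.8]), 0.38)]
punnet [(array([391., 377.]), 0.73, array([ 499.8, -539. ,   43. ]))] [(array([393. , 383.7]), 0.56)]
spray [(array([228., 174.]), 0.59, array([487.6, 496.4, 110.6]))] []
wrist [[  -0.3   -0.9   -0.3   80.3]
 [   1.    -0.2   -0.1 -625.5]
 [  -0.    -0.3    0.9  374.6]
 [   0.     0.     0.     1. ]] ['mtx', 'T_tool_cam', 'shot', 'T'] [[430.4   0.  309.8]
 [  0.  430.4 248.8]
 [  0.    0.    1. ]]
weight_500 [] []
weight_200 [] []
weight_100 [] []
weight_50 [] []
well_500 [] []
well_200 [] []
well_100 [] []
well_50 [] []
punnet [(array([274., 469.]), 0.7, array([ 452.1, -566. ,   14.5]))] []
spray [] []
```

View pics/scene0.png

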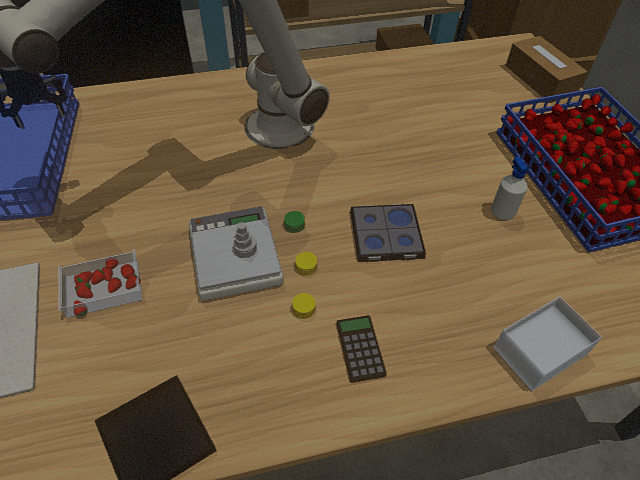

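View pics/side0.png

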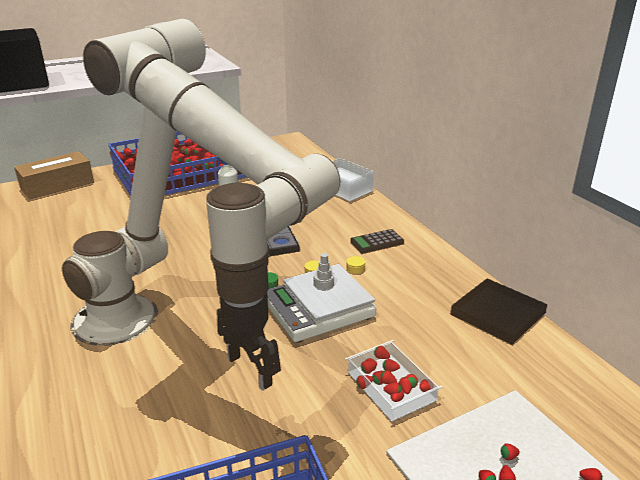

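The scene view shows the stack on the pan at about (243,240), and the case with its smallest well at (370,218), largest at (400,217), 200 at (374,242) and 100 at (405,241). The green and yellow pucks at (294,221), (306,263) and (304,305) are decoys. In the side view the stack is at (323,272).

Next I compute viewing poses.

```bash
cat >> h.py <<'E'
def go(target,yawdeg=None,s=None):
    """tool-frame slide (m) from present pose to a TCP world target; roll about tool z to bring tool-y to world yaw (mod 180)"""
    s=s or read_state(); M=R.from_quat(s['ee_rot']).as_matrix()
    d=M.T@(np.array(target)-s['position'])/1000; r=0
    if yawdeg is not None:
        y=M[:,1]; cur=np.degrees(np.arctan2(y[1],y[0])); r=-((yawdeg-cur+90)%180-90)
    return np.round(d,4),np.round(r,1)
E
python3 - <<'E'
from h import *
np.set_printoptions(precision=4,suppress=True)
s=read_state();print(R.from_quat(s['ee_rot']).as_matrix())
p=get_image('wrist');print(np.array(p['T_tool_cam']))
print(go([430,-230,400],0),go([430,-230,400],90))
E
```

```text
[[-0.9659 -0.2588 -0.    ]
 [-0.2588  0.9659  0.    ]
 [ 0.      0.     -1.    ]]
[[-0.0005  0.9456  0.3255 84.3043]
 [ 1.      0.0004  0.0005  0.0496]
 [ 0.0004  0.3255 -0.9456 30.1375]
 [ 0.      0.      0.      1.    ]]
(array([-0.3558,  0.2915,  0.0047]), np.float64(-75.0)) (array([-0.3558,  0.2915,  0.0047]), np.float64(15.0))
```

Emit:
{"op": "carry_out", "data": {
  "slide": [
    [-0.44,0.31,0],
    [-0.44,0.31,0],
    [-0.44,0.31,0],
    [-0.44,0.31,0],
    [-0.44,0.31,0],
    [-0.44,0.31,0],
    [-0.44,0.31,0],
    [-0.44,0.31,0]
  ],
  "roll": [15,15,15,15,15,15,15,15],
  "claw": [0.085,0.085,0.085,0.085,0.085,0.085,0.085,0.085]
}}

```text
clock: 4.2
position: [481.1, -220.2, 405.2]
ee_rot: [-0.0, 1.0, -0.0, 0.0]
contact_force: [0.9, -0.3, -0.2]
gripper_width: 84.9
grasp_force: 0.0
```

Run:
```python
from h import *
np.set_printoptions(precision=4,suppress=True)
print(go([515,-187,400],90)); print(read_state()['position'])
```

```text
(array([-0.0339,  0.0332,  0.0052]), np.float64(0.0))
[ 481.1234 -220.2261  405.1879]
```

Emit:
{"op": "carry_out", "data": {
  "slide": [
    [-0.034,0.033,0.005],
    [-0.034,0.033,0.005],
    [-0.034,0.033,0.005]
  ],
  "roll": [0,0,0],
  "claw": [0.085,0.085,0.085]
}}

```text
clock: 4.58
position: [514.1, -189.0, 399.6]
ee_rot: [-0.0, 1.0, 0.0, -0.0]
contact_force: [-0.1, -0.6, -0.2]
gripper_width: 84.9
grasp_force: 0.0
```

Run:
```python
from h import *
np.set_printoptions(precision=1,suppress=True)
p=shot('wrist'); save(p,'w1.png'); P=cloud(p); z=P[...,2]
print(read_state()['position'])
for lo,hi in [(146,156),(126,136),(106,116),(84,94),(57,67)]:
    m=(z>lo)&(z<hi)&(abs(P[...,0]-520)<150)&(abs(P[...,1]+185)<150)
    if m.sum()>10:
        Q=P[m]; print(lo,m.sum(),np.median(Q,0),Q.min(0),Q.max(0),Q.mean(0))
for r in place_of(p,'weight_50')[:4]: print(r)
p=shot('scene'); Pc=cloud(p)
for lo,hi in [(143,158),(122,136)]:
    zz=Pc[...,2];m=(zz>lo)&(zz<hi)&(abs(Pc[...,0]-520)<45)&(abs(Pc[...,1]+185)<45)
    if m.sum(): print('scene',lo,m.sum(),Pc[m].mean(0))
```

```text
[ 513.7 -189.4  399.8]
146 1074 [ 515.  -180.7  151.5] [ 505.9 -190.1  146. ] [ 526.1 -171.   153.4] [ 515.1 -180.6  151.2]
126 813 [ 507.1 -183.2  131.5] [ 500.6 -195.   126. ] [ 524.4 -167.2  135.9] [ 508.4 -182.3  131.3]
106 948 [ 504.3 -185.3  111.5] [ 496.1 -200.4  106. ] [ 529.4 -163.   115.9] [ 506.5 -183.4  111.3]
84 1791 [ 501.2 -172.9   89.5] [ 487.7 -206.1   84. ] [ 537.1 -152.7   93.9] [ 504.2 -176.4   89.6]
57 51315 [ 495.7 -214.    62.5] [ 427.9 -301.4   57.3] [ 600.2 -108.1   66.9] [ 504.6 -207.7   62.5]
{'at': [323.0, 254.2], 'conf': 0.91}
{'at': [427.2, 362.9], 'conf': 0.9}
{'at': [322.5, 241.6], 'conf': 0.69}
{'at': [321.7, 234.5], 'conf': 0.59}
scene 143 59 [ 519.8 -181.6  149. ]
scene 122 66 [ 524.2 -182.4  128.9]
```

View pics/w1.png

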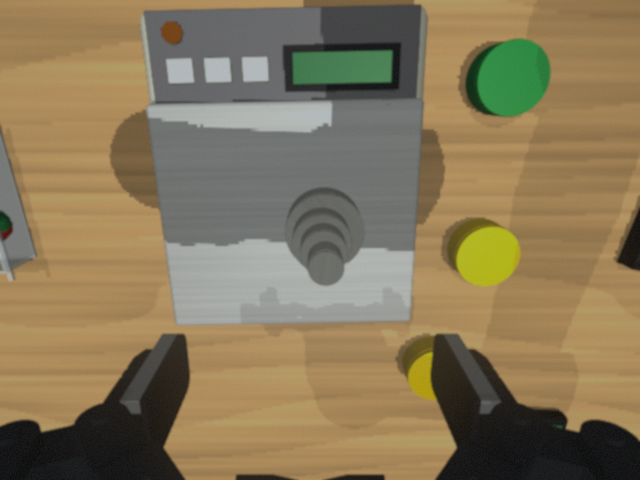

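The wrist view shows the stack top at (324,265), with all tiers coaxial near world (515,-181) and the top at z≈151. The open fingertips are at (165,340) and (455,340).

Next I move above the stack, part-close the fingers and check the fingertip geometry.

Emit:
{"op": "carry_out", "data": {
  "slide": [
    [-0.001,0.008,0.04],
    [-0.001,0.008,0.04],
    [-0.001,0.008,0.04],
    [-0.001,0.008,0.04],
    [-0.001,0.008,0.04],
    [-0.001,0.008,0.04]
  ],
  "roll": [0,0,0,0,0,0],
  "claw": [0.04,0.04,0.04,0.04,0.04,0.04]
}}

```text
clock: 5.48
position: [515.2, -181.1, 360.2]
ee_rot: [-0.0, 1.0, -0.0, 0.0]
contact_force: [-0.5, -0.3, 0.8]
gripper_width: 40.2
grasp_force: 0.0
```

```bash
cat >> h.py <<'E'
def tips(p,s):
    "finger points in tool frame, from wrist depth"
    M=R.from_quat(s['ee_rot']).as_matrix(); Q=(cloud(p)-s['position'])@M
    f=(abs(Q[...,0])<14)&(Q[...,2]>100)&(Q[...,2]<185)&(abs(Q[...,1])<62)
    for n,m in (('L',f&(Q[...,1]<0)),('R',f&(Q[...,1]>0))):
        A=Q[m]; t=A[A[:,2]>np.percentile(A[:,2],90)] if len(A) else A
        if len(A): print(n,len(A),'zmax',np.percentile(A[:,2],[95,99,100]),'y',A[:,1].min(),A[:,1].max(),'x',A[:,0].min(),A[:,0].max())
def tier(P,zt,r,c,tol=4):
    "circle fit of the rim of a flat top at height zt near c"
    from scipy.optimize import least_squares
    m=(abs(P[...,2]-zt)<tol)&(np.hypot(P[...,0]-c[0],P[...,1]-c[1])<r+12)
    A=P[m][:,:2]; e=A-np.median(A,0)
    k=np.concatenate([[e@[np.cos(a),np.sin(a)]] for a in np.linspace(0,2*np.pi,72,endpoint=False)]).argmax(1)
    B=A[np.unique(k)]; q=least_squares(lambda v:np.hypot(*(B-v).T)-r,np.median(A,0),loss='soft_l1').x
    return q,np.median(P[m][:,2]),m.sum()
E
python3 - <<'E'
from h import *
np.set_printoptions(precision=1,suppress=True)
s=read_state(); p=shot('wrist'); save(p,'w2.png'); P=cloud(p)
print(s['position'],s['gripper_width']); tips(p,s); print(tier(P,151,10,(515,-181)),go([515,-180.8,316],90))
E
```

```text
[ 515.2 -181.1  360.2] 40.246468113468886
L 14811 zmax [157.1 165.7 172. ] y -59.44635501244807 -6.1330551300565475 x -12.32939468666318 13.998959303117084
R 14861 zmax [157.2 165.6 171.5] y 5.645805593333606 59.4593655988064 x -11.941940393696457 13.999697076606733
(array([ 516. , -180.5]), np.float64(151.5280135920066), np.int64(1461)) (array([0., 0., 0.]), np.float64(0.0))
```

View pics/w2.png

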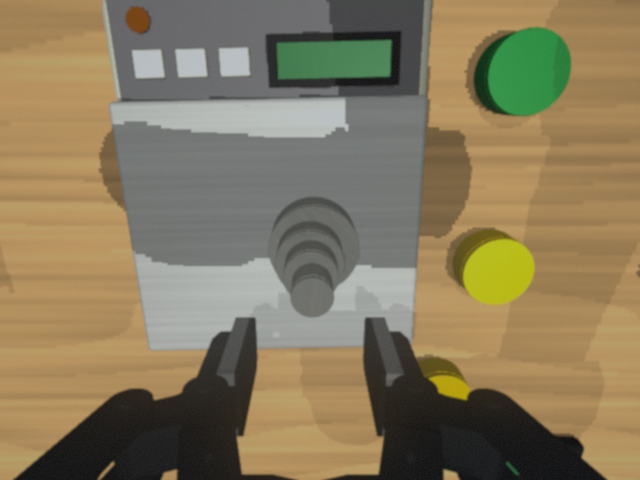

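The view shows the 50 g top at (313,295), centred between the tips at x≈245 and 375. The tips measure about 172 mm ahead of the TCP. I descend and grip now.

Emit:
{"op": "carry_out", "data": {
  "slide": [
    [0,0,0.022],
    [0,0,0.044],
    [0,0,0.044],
    [0,0,0.044],
    [0,0,0.044],
    [0,0,0.044],
    [0,0,0.044],
    [0,0,0.044]
  ],
  "roll": [0,0,0,0,0,0,0,0],
  "claw": [0.04,0.04,0.04,0.03,0.025,0.015,0.01,0.01]
}}

```text
clock: 6.52
position: [515.5, -181.1, 317.0]
ee_rot: [-0.0, 1.0, -0.0, 0.001]
contact_force: [0.1, 0.4, 6.1]
gripper_width: 16.7
grasp_force: 58.6
```

Run:
```python
from h import *
np.set_printoptions(precision=1,suppress=True)
s=read_state(); p=shot('wrist'); save(p,'w3.png'); P=cloud(p)
print(s['position'],s['gripper_width'],s['grasp_force'],s['contact_force']); print(tier(P,131.5,14,(515,-181)))
```

```text
[ 515.5 -181.1  317. ] 16.70665576027677 58.64530563354492 [0.1 0.4 6.1]
(array([ 514.5, -181.1]), np.float64(131.50608271120313), np.int64(1317))
```

View pics/w3.png

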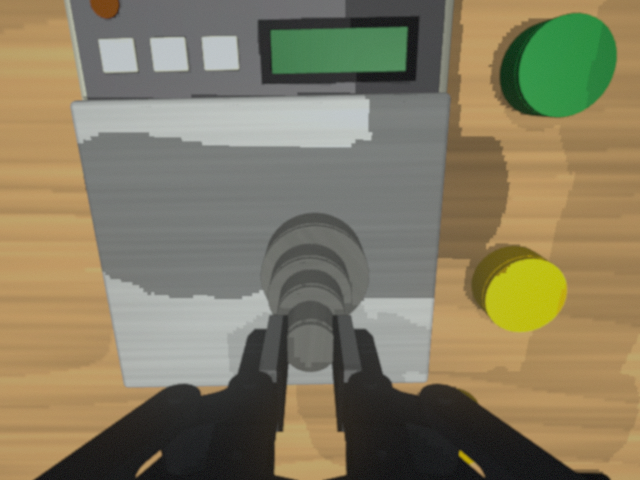

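The view shows the 50 g weight at (311,345) between the pads and the rest of the stack standing. Grip force is 59 N, so I lift and carry it toward the case.

Emit:
{"op": "carry_out", "data": {
  "slide": [
    [0,0,-0.01],
    [0,0,-0.04],
    [0,0,-0.084],
    [0.02,0.06,-0.084],
    [0.04,0.12,-0.084],
    [0.06,0.18,-0.084],
    [0.07,0.24,-0.084],
    [0.07,0.3,-0.084]
  ],
  "roll": [0,0,0,0,0,0,0,0],
  "claw": [0.01,0.01,0.01,0.01,0.01,0.01,0.01,0.01]
}}

```text
clock: 7.58
position: [443.8, 120.4, 400.3]
ee_rot: [-0.0, 1.0, 0.0, 0.0]
contact_force: [0.5, 0.0, -0.5]
gripper_width: 16.5
grasp_force: 58.7
```

Emit:
{"op": "carry_out", "data": {
  "slide": [
    [0,0.06,0],
    [0,0.06,0],
    [0,0.06,0]
  ],
  "roll": [0,0,0],
  "claw": [0.01,0.01,0.01]
}}

```text
clock: 7.95
position: [444.8, 179.0, 399.5]
ee_rot: [-0.0, 1.0, -0.0, -0.001]
contact_force: [-0.4, -2.0, -0.8]
gripper_width: 16.1
grasp_force: 58.8
```

Run:
```python
from h import *
np.set_printoptions(precision=1,suppress=True)
s=read_state(); p=shot('wrist'); save(p,'w4.png'); P=cloud(p)
print(s['position'],s['gripper_width'],s['grasp_force'],s['contact_force'])
np.save('P4.npy',P); np.save('img4.npy',p['img'])
for r in place_of(p,'well_50'): print(np.round(r['at'],1),round(r['conf'],2),at_z(p,r['at'],5),depth(p,r['at']))
```

```text
[444.8 179.  399.5] 16.103175612437447 58.7862503528595 [-0.4 -2.  -0.8]
[376.2 225.8] 0.93 [464.2 236.9   5. ] [461.5 235.4  14.5]
[285.2 217.9] 0.68 [457.1 157.1   5. ] [454.5 157.6  14.5]
[273.2 292.8] 0.62 [528.8 144.6   5. ] [524.3 145.5  14.6]
[355.1 310.8] 0.61 [547.3 221.2   5. ] [542.4 220.1  14.6]
```

View pics/w4.png

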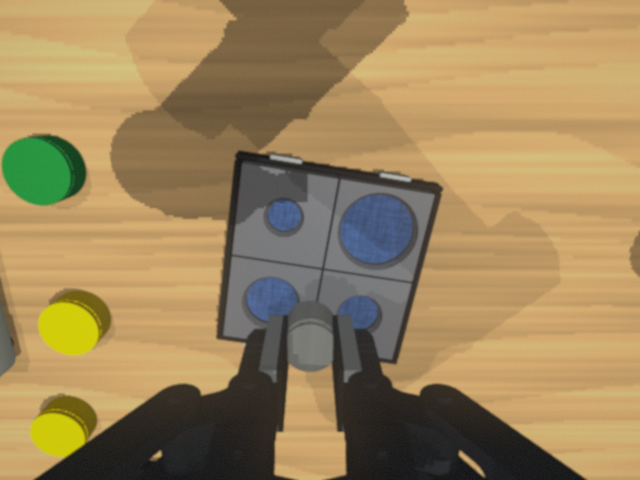

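The case is in view: well 50 at (285,216), well 500 at (377,229), well 200 at (272,300) and well 100 at (359,313). The held weight is at (311,340). I fit the well circles by colour.

Run:
```python
from h import *
np.set_printoptions(precision=1,suppress=True)
P=np.load('P4.npy'); im=np.load('img4.npy'); hsv=cv2.cvtColor(im,cv2.COLOR_RGB2HSV)
m=((hsv[...,0]>100)&(hsv[...,0]<130)&(hsv[...,1]>90)).astype(np.uint8)
n,l,st,c=cv2.connectedComponentsWithStats(m)
p={'T':None}
for i in range(1,n):
    if st[i,4]<300: continue
    A=P[l==i]; A=A[np.isfinite(A[:,0])]
    (x,y),rad=cv2.minEnclosingCircle(A[:,:2].astype(np.float32)); print(c[i],st[i,4],'centroid',A.mean(0),'circle',x,y,rad,'med z',np.median(A[:,2]))
g=(hsv[...,1]<40)&(abs(P[...,2]-22)<5)&(abs(P[...,0]-500)<95)&(abs(P[...,1]-185)<95)
A=P[g]; print('insert tops',np.median(A[:,2]),cv2.minAreaRect(A[:,:2].astype(np.float32)))
```

```text
[376.  228.8] 3693 centroid [464.5 235.4  14.2] circle 465.0955810546875 235.6619415283203 30.436050415039062 med z 14.171961901475527
[283.8 214.7] 749 centroid [451.9 156.4  14.2] circle 451.861083984375 156.321044921875 13.444032669067383 med z 14.160951603716853
[270.6 297.7] 1513 centroid [529.5 142.9  14.2] circle 531.2440795898438 143.4844970703125 22.16799545288086 med z 14.167280183589128
[359.8 311.2] 818 centroid [541.8 224.3  16.3] circle 498.316650390625 212.80279541015625 63.78260803222656 med z 14.118860578116028
insert tops 22.3994777954114 ((496.12738037109375, 190.31439208984375), (167.2584686279297, 175.48483276367188), 82.60891723632812)
```

Emit:
{"op": "carry_out", "data": {
  "slide": [
    [-0.007,-0.0225,0],
    [-0.007,-0.0225,0.05],
    [-0.007,-0.0225,0.1],
    [-0.007,-0.0225,0.15],
    [-0.007,-0.0225,0.16],
    [-0.007,-0.0225,0.16],
    [-0.007,-0.0225,0.16]
  ],
  "roll": [0,0,0,0,0,0,0],
  "claw": [0.01,0.01,0.01,0.01,0.01,0.01,0.01]
}}

```text
clock: 8.93
position: [453.0, 156.7, 241.7]
ee_rot: [0.0, 1.0, 0.001, 0.002]
contact_force: [0.1, 0.8, -0.8]
gripper_width: 16.3
grasp_force: 58.8
```

Run:
```python
from h import *
np.set_printoptions(precision=1,suppress=True)
s=read_state(); p=shot('wrist'); P=cloud(p)
cv2.imwrite('pics/w5.png',p['img'][200:,100:540,::-1])
print(s['position'],s['gripper_width'],s['grasp_force'],s['contact_force'])
z=P[...,2]; t=s['position']
m=(np.hypot(P[...,0]-t[0],P[...,1]-t[1])<11)&(abs(z-(t[2]-166))<4); print('held top',m.sum(),P[m].mean(0),P[m].min(0),P[m].max(0))
im=p['img'];hsv=cv2.cvtColor(im,cv2.COLOR_RGB2HSV)
b=((hsv[...,0]>100)&(hsv[...,0]<130)&(hsv[...,1]>90)&(np.hypot(P[...,0]-452,P[...,1]-156)<22)); print('felt',b.sum(),P[b].min(0),P[b].max(0))
```

```text
[453.  156.7 241.7] 16.316094645133386 58.752238154411316 [ 0.1  0.8 -0.8]
held top 2143 [452.7 156.9  76. ] [443.4 148.7  71.7] [463.9 165.1  79.7]
felt 2032 [439.2 143.8  12.2] [465.4 170.1 114. ]
```

View pics/w5.png

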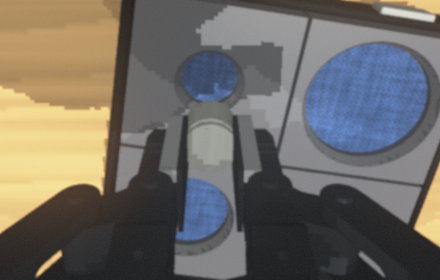

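The crop shows the 50 g weight upright at (210,140) just in front of its well at (210,77), laterally aligned. I lower it, slowly at the end.

Emit:
{"op": "carry_out", "data": {
  "slide": [
    [0,0,0.02],
    [0,0,0.035],
    [0,0,0.038],
    [0,0,0.039],
    [0,0,0.04],
    [0,0,0.041],
    [0,0,0.042],
    [0,0,0.042]
  ],
  "roll": [0,0,0,0,0,0,0,0],
  "claw": [0.01,0.01,0.01,0.01,0.01,0.01,0.01,0.01]
}}

```text
clock: 9.98
position: [452.3, 156.6, 198.9]
ee_rot: [-0.0, 1.0, 0.0, 0.0]
contact_force: [-2.5, -1.3, 10.2]
gripper_width: 15.9
grasp_force: 59.7
```

Emit:
{"op": "carry_out", "data": {
  "slide": [
    [0,0,0],
    [0,0,0],
    [0,0,0],
    [0,0,0],
    [0,0,-0.02],
    [0,0,-0.06],
    [0,0,-0.12],
    [0,0,-0.18]
  ],
  "roll": [0,0,0,0,0,0,0,0],
  "claw": [0.019,0.024,0.032,0.04,0.04,0.045,0.045,0.045]
}}

```text
clock: 10.98
position: [451.9, 156.2, 379.2]
ee_rot: [-0.0, 1.0, -0.0, -0.0]
contact_force: [1.6, 0.8, -0.1]
gripper_width: 44.9
grasp_force: 0.0
```

Run:
```python
from h import *
np.set_printoptions(precision=1,suppress=True)
s=read_state(); p=shot('wrist'); P=cloud(p); save(p,'w6.png')
print(s['position'],s['gripper_width'])
print(tier(P,33.5,10,(452,156.5)),go([445,-180,400],90))
m=(np.hypot(P[...,0]-452,P[...,1]-156.5)<20)&(P[...,2]>27);print(P[m].min(0),P[m].max(0))
```

```text
[451.9 156.2 379.2] 44.93980411592531
(array([452.6, 156.5]), np.float64(33.585384514787364), np.int64(542)) (array([ 0. , -0.3, -0. ]), np.float64(0.1))
[439.9 140.8  27.1] [463.1 171.3 281.6]
```

The 50 g weight's top reads 33.6 mm, so it is fully down. I return to the stack.

Emit:
{"op": "carry_out", "data": {
  "slide": [
    [-0.01,-0.057,0],
    [-0.02,-0.114,0],
    [-0.03,-0.171,0],
    [-0.042,-0.228,0],
    [-0.053,-0.285,0.02],
    [-0.063,-0.337,0.04],
    [-0.063,-0.337,0.04],
    [-0.063,-0.337,0.04]
  ],
  "roll": [0,0,0,0,0,0,0,0],
  "claw": [0.048,0.048,0.048,0.048,0.048,0.048,0.048,0.048]
}}

```text
clock: 12.02
position: [515.1, -180.7, 337.2]
ee_rot: [0.0, 1.0, 0.0, -0.0]
contact_force: [0.1, -0.0, -0.3]
gripper_width: 48.3
grasp_force: 0.0
```

Run:
```python
from h import *
np.set_printoptions(precision=1,suppress=True)
s=read_state(); p=shot('wrist'); P=cloud(p)
print(s['position'],s['gripper_width'])
for z,r in((131.5,14),(111.5,19),(89.5,27)): print(tier(P,z,r,(515,-181)))
```

```text
[ 515.1 -180.7  337.2] 48.31616727964283
(array([ 514.5, -181.1]), np.float64(131.5313832718854), np.int64(2847))
(array([ 515.1, -181.6]), np.float64(111.56783112989417), np.int64(1454))
(array([ 514.7, -179.2]), np.float64(89.53554833632484), np.int64(2716))
```

Emit:
{"op": "carry_out", "data": {
  "slide": [
    [0,0,0.02],
    [0,0,0.041],
    [0,0,0.041],
    [0,0,0.041],
    [0,0,0.041],
    [0,0,0.041],
    [0,0,0.041],
    [0,0,0.041]
  ],
  "roll": [0,0,0,0,0,0,0,0],
  "claw": [0.048,0.048,0.048,0.04,0.033,0.025,0.018,0.018]
}}

```text
clock: 13.08
position: [515.5, -180.4, 298.2]
ee_rot: [-0.0, 1.0, -0.0, 0.001]
contact_force: [-0.8, 2.0, 6.1]
gripper_width: 24.4
grasp_force: 58.6
```

Emit:
{"op": "carry_out", "data": {
  "slide": [
    [0,0,-0.01],
    [0,0,-0.04],
    [0,0.03,-0.08],
    [-0.005,0.09,-0.084],
    [-0.01,0.15,-0.084],
    [-0.015,0.21,-0.084],
    [-0.02,0.27,-0.084],
    [-0.024,0.33,-0.084]
  ],
  "roll": [0,0,0,0,0,0,0,0],
  "claw": [0.018,0.018,0.018,0.018,0.018,0.018,0.018,0.018]
}}

```text
clock: 14.08
position: [538.9, 151.2, 381.2]
ee_rot: [0.0, 1.0, 0.0, 0.0]
contact_force: [1.4, -0.7, -0.6]
gripper_width: 24.2
grasp_force: 59.1
```

Emit:
{"op": "carry_out", "data": {
  "slide": [
    [-0.003,0.06,0],
    [-0.005,0.073,0.02],
    [-0.005,0.073,0.08],
    [-0.005,0.073,0.12],
    [-0.005,0.073,0.12]
  ],
  "roll": [0,0,0,0,0],
  "claw": [0.018,0.018,0.018,0.018,0.018]
}}

```text
clock: 14.7
position: [543.2, 221.7, 257.7]
ee_rot: [0.0, 1.0, -0.002, -0.003]
contact_force: [0.0, 0.1, 0.1]
gripper_width: 24.3
grasp_force: 59.1
```

```bash
cat >> h.py <<'E'
def check(h,well,rf):
    "held weight of height h, bottom; felt extent near well"
    s=read_state(); p=shot('wrist'); P=cloud(p); t=s['position']
    print(t,s['gripper_width'],s['grasp_force'],s['contact_force'])
    m=(np.hypot(P[...,0]-t[0],P[...,1]-t[1])<26)&(abs(P[...,2]-(t[2]-185+h))<6)&(p['img'].mean(2)>75)
    A=P[m]; print('held top',m.sum(),np.median(A,0),np.percentile(A,2,0),np.percentile(A,98,0))
    hsv=cv2.cvtColor(p['img'],cv2.COLOR_RGB2HSV)
    b=(hsv[...,0]>100)&(hsv[...,0]<130)&(hsv[...,1]>90)&(np.hypot(P[...,0]-well[0],P[...,1]-well[1])<rf+6)&(P[...,2]<20)
    A=P[b]; print('felt',b.sum(),A.min(0),A.max(0)); return p
E
python3 - <<'E'
from h import *
np.set_printoptions(precision=1,suppress=True)
p=check(20,(544.3,222.7),18); save(p,'w7.png'); print(go([544.3,222.7,200],90))
E
```

```text
[543.2 221.7 257.7] 24.319511259889676 59.1490513086319 [0.  0.1 0.1]
held top 4657 [538.2 220.9  91. ] [527.6 204.   87.3] [552.9 237.7  96.6]
felt 2488 [527.7 206.   11.6] [557.2 240.5  17.8]
(array([-0. ,  0. ,  0.1]), np.float64(0.0))
```

View pics/w7.png

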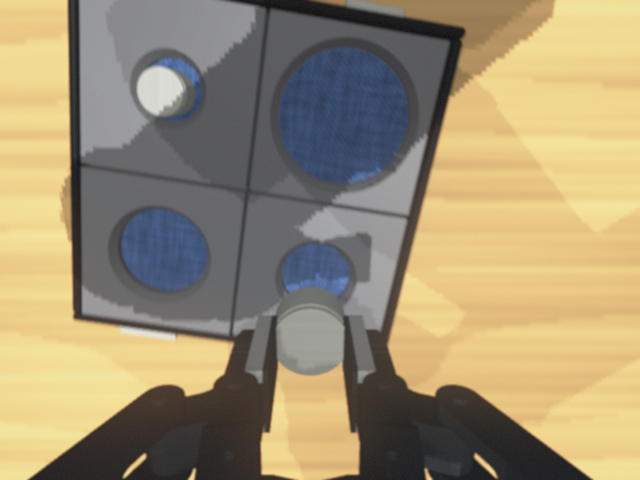

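The view shows the 50 g weight seated at (165,90), well 200 at (163,249), well 500 at (345,113), and the 100 g weight held at (311,340) in front of its well at (316,273). I refine the well centres from this closer view.

```bash
cat >> h.py <<'E'
def wells(p,P,c0):
    from scipy.optimize import least_squares
    hsv=cv2.cvtColor(p['img'],cv2.COLOR_RGB2HSV)
    m=((hsv[...,0]>100)&(hsv[...,0]<130)&(hsv[...,1]>90)).astype(np.uint8)
    n,l,st,c=cv2.connectedComponentsWithStats(m)
    for i in range(1,n):
        if st[i,4]<1200: continue
        k,_=cv2.findContours((l==i).astype(np.uint8),cv2.RETR_EXTERNAL,cv2.CHAIN_APPROX_NONE)
        B=np.array([at_z(p,q[0],13)[:2] for q in k[0]]); f=lambda v:np.hypot(*(B-v[:2]).T)-v[2]
        q=least_squares(f,[*B.mean(0),25],loss='soft_l1').x; print('well',np.round(c[i]),q,'inlier',np.mean(abs(f(q))<1.2))
E
python3 - <<'E'
from h import *
np.set_printoptions(precision=1,suppress=True)
s=read_state(); p=shot('wrist'); P=cloud(p); print(s['position'],s['ee_rot']); wells(p,P,None)
t=s['position']; print('held',tier(P,t[2]-187+20,14,t[:2]))
g=P[380:381,:][0]; r=P[345]; k=(abs(r[:,2]-(t[2]-167))<3); print('row345 y',r[k][:,1].min(),r[k][:,1].max(), np.median(r[k][:,2]))
E
```

```text
[544.3 222.4 260.4] [-0.  1. -0. -0.]
well [340. 109.] [465.1 236.2  30.3] inlier 1.0
well [162. 243.] [531.9 143.3  22.1] inlier 1.0
well [313. 264.] [544.4 223.3  16.7] inlier 0.7784090909090909
held (array([542.1, 218.3]), np.float64(93.65573500702187), np.int64(4624))
row345 y 209.6923216219509 233.9985448481586 93.66512474164728
```

Emit:
{"op": "carry_out", "data": {
  "slide": [
    [0,0,0.03],
    [0,0,0.053],
    [0,0,0.056],
    [0,0,0.057],
    [0,0,0.058],
    [0,0,0.059],
    [0,0,0.06],
    [0,0,0.06]
  ],
  "roll": [0,0,0,0,0,0,0,0],
  "claw": [0.018,0.018,0.018,0.018,0.018,0.018,0.018,0.018]
}}

```text
clock: 15.8
position: [544.1, 222.4, 200.7]
ee_rot: [-0.0, 1.0, -0.0, -0.0]
contact_force: [1.0, 0.9, -0.8]
gripper_width: 24.0
grasp_force: 59.1
```

Not touching yet, so I lower in 0.5 mm steps.

Emit:
{"op": "carry_out", "data": {
  "slide": [
    [0,0,0.0005],
    [0,0,0.001],
    [0,0,0.0015],
    [0,0,0.0015]
  ],
  "roll": [0,0,0,0],
  "claw": [0.018,0.018,0.018,0.018]
}}

```text
clock: 16.3
position: [544.2, 222.5, 200.2]
ee_rot: [-0.0, 1.0, -0.0, 0.0]
contact_force: [-2.4, -0.1, 6.8]
gripper_width: 24.5
grasp_force: 59.9
```

Contact at 7 N. I release and lift.

Emit:
{"op": "carry_out", "data": {
  "slide": [
    [0,0,0],
    [0,0,0],
    [0,0,0],
    [0,0,0],
    [0,0,-0.02],
    [0,0,-0.06],
    [0,0,-0.12],
    [0,0,-0.16]
  ],
  "roll": [0,0,0,0,0,0,0,0],
  "claw": [0.027,0.032,0.04,0.048,0.048,0.052,0.055,0.058]
}}

```text
clock: 17.3
position: [544.3, 222.5, 362.1]
ee_rot: [-0.0, 1.0, 0.001, 0.001]
contact_force: [0.8, -0.2, 0.3]
gripper_width: 57.5
grasp_force: 0.0
```

Run:
```python
from h import *
np.set_printoptions(precision=1,suppress=True)
s=read_state(); p=shot('wrist'); P=cloud(p); print(s['position'],s['gripper_width']); print(tier(P,33.5,14,(544.4,223))); print((np.array([515,-181,320])-s['position']))
```

```text
[544.3 222.5 362.1] 57.53699488083517
(array([543. , 222.2]), np.float64(33.50587554497247), np.int64(1165))
[ -29.3 -403.5  -42.1]
```

Emit:
{"op": "carry_out", "data": {
  "slide": [
    [0.005,-0.06,0],
    [0.01,-0.12,0],
    [0.015,-0.18,0],
    [0.02,-0.24,0],
    [0.024,-0.3,0],
    [0.027,-0.36,0.01],
    [0.029,-0.4035,0.04],
    [0.029,-0.4035,0.04]
  ],
  "roll": [0,0,0,0,0,0,0,0],
  "claw": [0.058,0.058,0.058,0.058,0.058,0.058,0.058,0.058]
}}

```text
clock: 18.35
position: [513.8, -183.5, 316.2]
ee_rot: [0.003, 1.0, 0.0, -0.003]
contact_force: [-0.3, 1.0, -0.3]
gripper_width: 58.1
grasp_force: 0.0
```

Run:
```python
from h import *
np.set_printoptions(precision=1,suppress=True)
s=read_state(); p=shot('wrist'); s=read_state(); p=shot('wrist'); P=cloud(p); print(s['position'],s['gripper_width'])
for z,r in((111.5,19),(89.5,27)): print(tier(P,z,r,(515,-181)))
print(go([515,-181,273.5],90))
```

```text
[ 514.6 -182.4  317.7] 58.142610718209376
(array([ 515.1, -181.6]), np.float64(111.55641217324), np.int64(5124))
(array([ 514.7, -179.2]), np.float64(89.58593208724281), np.int64(3168))
(array([0., 0., 0.]), np.float64(-0.1))
```

Emit:
{"op": "carry_out", "data": {
  "slide": [
    [0,0,0.02],
    [0,0,0.045],
    [0,0,0.045],
    [0,0,0.045]
  ],
  "roll": [0,0,0,0],
  "claw": [0.058,0.058,0.058,0.058]
}}

```text
clock: 18.95
position: [515.9, -180.4, 275.6]
ee_rot: [-0.001, 1.0, -0.0, 0.001]
contact_force: [0.0, -0.7, 0.4]
gripper_width: 57.7
grasp_force: 0.0
```

Emit:
{"op": "carry_out", "data": {
  "slide": [
    [0,-0.0005,0.002],
    [0,-0.0005,0.002],
    [0,-0.0005,0.002],
    [0,-0.0005,0.002],
    [0,-0.0005,0.002],
    [0,-0.0005,0.002],
    [0,-0.0005,0.002]
  ],
  "roll": [0,0,0,0,0,0,0],
  "claw": [0.055,0.05,0.043,0.036,0.028,0.028,0.028]
}}

```text
clock: 19.82
position: [515.3, -181.6, 272.9]
ee_rot: [-0.0, 1.0, -0.0, 0.0]
contact_force: [-1.2, 1.0, 6.0]
gripper_width: 35.3
grasp_force: 59.4
```

Emit:
{"op": "carry_out", "data": {
  "slide": [
    [0,0,-0.01],
    [0,0,-0.04],
    [0,0.03,-0.08],
    [-0.004,0.09,-0.09],
    [-0.008,0.15,-0.09],
    [-0.012,0.21,-0.09],
    [-0.016,0.27,-0.09],
    [-0.016,0.325,-0.08]
  ],
  "roll": [0,0,0,0,0,0,0,0],
  "claw": [0.028,0.028,0.028,0.028,0.028,0.028,0.028,0.028]
}}

```text
clock: 20.82
position: [531.1, 145.6, 352.7]
ee_rot: [-0.0, 1.0, 0.0, 0.001]
contact_force: [0.6, -0.7, -2.9]
gripper_width: 35.1
grasp_force: 60.3
```

Emit:
{"op": "carry_out", "data": {
  "slide": [
    [0,0,0.05],
    [0,0,0.09],
    [0,0,0.09],
    [0,0,0.09]
  ],
  "roll": [0,0,0,0],
  "claw": [0.028,0.028,0.028,0.028]
}}

```text
clock: 21.32
position: [532.0, 143.6, 263.7]
ee_rot: [-0.0, 1.0, 0.0, 0.001]
contact_force: [0.5, 0.2, -1.0]
gripper_width: 35.0
grasp_force: 60.5
```

Run:
```python
from h import *
np.set_printoptions(precision=1,suppress=True)
shot('wrist'); s=read_state(); p=shot('wrist'); P=cloud(p); print(s['position'],s['ee_rot'],s['gripper_width'],s['grasp_force']); wells(p,P,None)
t=s['position']; m=(np.hypot(P[...,0]-t[0],P[...,1]-t[1])<22)&(abs(P[...,2]-(t[2]-184+22))<5); print('held',P[m].min(0),P[m].max(0),np.median(P[m],0)); save(p,'w8.png')
```

```text
[532.  143.7 264.2] [-0.  1.  0.  0.] 35.51412128876262 60.46570658683777
well [497. 132.] [464.8 236.8  30.4] inlier 1.0
well [310. 255.] [530.1 144.1  21.2] inlier 0.600896860986547
held [513.3 124.3  97.2] [551.7 163.1 107.2] [530.1 143.5 102.8]
```

View pics/w8.png

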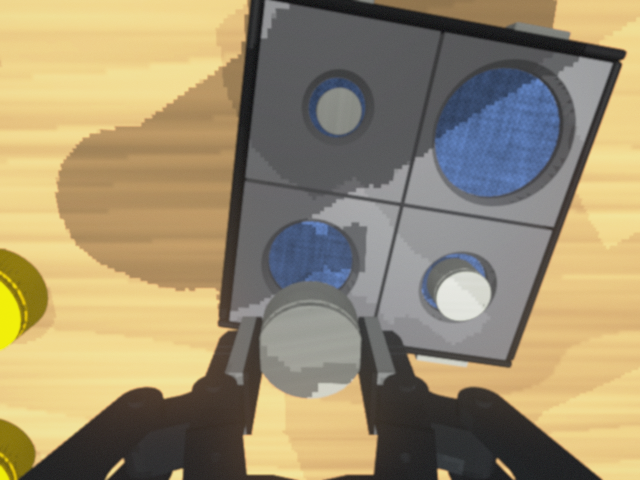

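The 50 g (339,111) and 100 g (463,295) weights are seated. The 200 g weight is held at (311,340) in line with its well at (310,258), so I lower it.

Emit:
{"op": "carry_out", "data": {
  "slide": [
    [0,0,0.03],
    [0,0,0.06],
    [0,0,0.063],
    [0,0,0.064],
    [0,0,0.065],
    [0,0,0.066],
    [0,0,0.067],
    [0,0,0.067]
  ],
  "roll": [0,0,0,0,0,0,0,0],
  "claw": [0.028,0.028,0.028,0.028,0.028,0.028,0.028,0.028]
}}

```text
clock: 22.42
position: [531.5, 143.7, 196.9]
ee_rot: [-0.0, 1.0, 0.0, 0.001]
contact_force: [-1.9, -0.4, 7.0]
gripper_width: 35.4
grasp_force: 61.4
```

Emit:
{"op": "carry_out", "data": {
  "slide": [
    [0,0,0],
    [0,0,0],
    [0,0,0],
    [0,0,0],
    [0,0,-0.02],
    [0,0,-0.06],
    [0,0,-0.12],
    [0,0,-0.16]
  ],
  "roll": [0,0,0,0,0,0,0,0],
  "claw": [0.037,0.042,0.05,0.056,0.056,0.065,0.075,0.075]
}}

```text
clock: 23.42
position: [531.3, 143.5, 358.0]
ee_rot: [-0.0, 1.0, 0.001, 0.001]
contact_force: [0.4, -0.2, -0.5]
gripper_width: 75.0
grasp_force: 0.0
```

Run:
```python
from h import *
np.set_printoptions(precision=1,suppress=True)
shot('wrist');s=read_state(); p=shot('wrist'); P=cloud(p); print(s['position'],s['gripper_width']); print(tier(P,35.5,19,(531.5,143.5))); print((np.array([515,-180.3,320])-s['position']))
```

```text
[532.5 143.9 363.4] 75.07545729573121
(array([531.6, 143.5]), np.float64(35.552155558770835), np.int64(2150))
[ -17.5 -324.2  -43.4]
```

Emit:
{"op": "carry_out", "data": {
  "slide": [
    [0.003,-0.057,0],
    [0.006,-0.114,0],
    [0.009,-0.171,0],
    [0.012,-0.228,0],
    [0.015,-0.285,0.01],
    [0.017,-0.324,0.04],
    [0.017,-0.324,0.06],
    [0.017,-0.324,0.06]
  ],
  "roll": [0,0,0,0,0,0,0,0],
  "claw": [0.076,0.076,0.076,0.076,0.076,0.076,0.076,0.076]
}}

```text
clock: 24.52
position: [513.3, -181.1, 292.8]
ee_rot: [0.001, 1.0, 0.0, -0.003]
contact_force: [-1.1, 0.4, 0.7]
gripper_width: 76.1
grasp_force: 0.0
```

Run:
```python
from h import *
np.set_printoptions(precision=1,suppress=True)
shot('wrist'); shot('wrist'); s=read_state(); p=shot('wrist'); P=cloud(p); print(s['position'],s['gripper_width'])
print(tier(P,89.5,27,(515,-180)))
m=(abs(P[...,2]-89.5)<3)&(np.hypot(P[...,0]-515,P[...,1]+180)<45); print(P[m].min(0),P[m].max(0)); tips(p,s)
```

```text
[ 514.4 -180.4  295.3] 76.0604299750669
(array([ 514.8, -179.2]), np.float64(89.5867024349589), np.int64(10304))
[ 487.7 -206.    86.5] [ 541.8 -152.3   91.8]
L 12568 zmax [154.  160.1 164.2] y -61.99838773294282 -4.673377456083022 x -11.230347457630039 13.99884692404739
R 12689 zmax [153.9 160.1 163.7] y 4.606041241787257 61.987519544392654 x -11.43676935926518 13.998467693380489
```

Emit:
{"op": "carry_out", "data": {
  "slide": [
    [0,0.001,0.02],
    [0,0.001,0.05],
    [0,0.001,0.052],
    [0,0.001,0.052]
  ],
  "roll": [0,0,0,0],
  "claw": [0.076,0.076,0.076,0.076]
}}

```text
clock: 25.18
position: [514.8, -179.2, 244.5]
ee_rot: [-0.001, 1.0, -0.0, 0.001]
contact_force: [0.8, -0.4, 0.1]
gripper_width: 76.3
grasp_force: 0.0
```

Emit:
{"op": "carry_out", "data": {
  "slide": [
    [0,0,0.001],
    [0,0,0.001],
    [0,0,0.001],
    [0,0,0.001],
    [0,0,0.001],
    [0,0,0.001],
    [0,0,0.001]
  ],
  "roll": [0,0,0,0,0,0,0],
  "claw": [0.07,0.065,0.058,0.052,0.045,0.042,0.042]
}}

```text
clock: 26.05
position: [514.3, -179.5, 243.1]
ee_rot: [-0.0, 1.0, -0.0, 0.0]
contact_force: [-2.1, 2.2, 6.2]
gripper_width: 51.9
grasp_force: 61.6
```

Emit:
{"op": "carry_out", "data": {
  "slide": [
    [0,0,-0.01],
    [0,0,-0.04],
    [0.002,0.02,-0.09],
    [0.01,0.08,-0.1],
    [0.018,0.14,-0.1],
    [0.026,0.2,-0.1],
    [0.034,0.26,-0.1],
    [0.041,0.32,-0.1]
  ],
  "roll": [0,0,0,0,0,0,0,0],
  "claw": [0.042,0.042,0.042,0.042,0.042,0.042,0.042,0.042]
}}

```text
clock: 27.05
position: [472.0, 141.9, 341.7]
ee_rot: [0.0, 1.0, -0.0, -0.001]
contact_force: [1.3, -0.2, -4.2]
gripper_width: 51.9
grasp_force: 64.4
```

Emit:
{"op": "carry_out", "data": {
  "slide": [
    [0.006,0.055,0],
    [0.009,0.096,0.01],
    [0.009,0.096,0.06],
    [0.009,0.096,0.09],
    [0.009,0.096,0.09],
    [0.009,0.096,0.09]
  ],
  "roll": [0,0,0,0,0,0],
  "claw": [0.042,0.042,0.042,0.042,0.042,0.042]
}}

```text
clock: 27.8
position: [464.7, 236.7, 253.2]
ee_rot: [-0.0, 1.0, 0.0, 0.001]
contact_force: [0.6, 1.0, -3.9]
gripper_width: 51.6
grasp_force: 64.6
```

Run:
```python
from h import *
np.set_printoptions(precision=1,suppress=True)
shot('wrist'); s=read_state(); p=shot('wrist'); P=cloud(p); print(s['position'],s['ee_rot'],s['gripper_width'],s['grasp_force']); wells(p,P,None)
t=s['position']; m=(np.hypot(P[...,0]-t[0],P[...,1]-t[1])<30)&(abs(P[...,2]-(t[2]-181+27))<5); print('held',P[m].min(0),P[m].max(0),np.median(P[m],0)); save(p,'w9.png'); print(go([465,236.3,194],90))
```

```text
[464.8 236.8 253.7] [-0.  1.  0.  0.] 51.59501916860332 64.59794640541077
well [301. 246.] [456.9 234.7  23.8] inlier 0.25075528700906347
held [438.1 208.7  94.8] [493.  264.8 104.7] [462.7 236.7 100.1]
(array([-0. , -0. ,  0.1]), np.float64(-0.0))
```

View pics/w9.png

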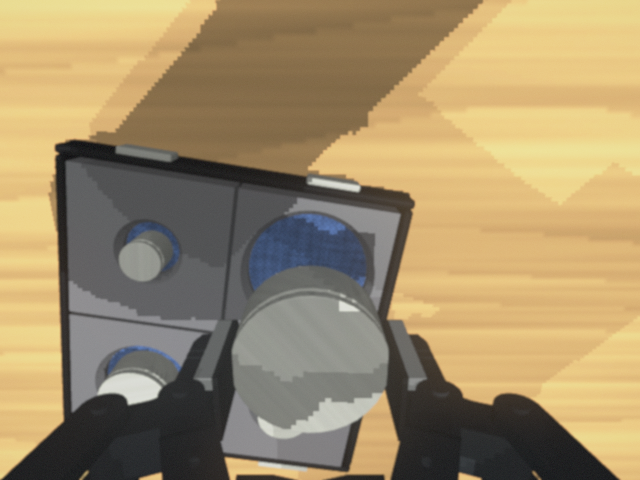

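The 500 g weight is held at (311,350) in line with its well at (308,258). The other three are seated. I lower it now.

Emit:
{"op": "carry_out", "data": {
  "slide": [
    [0,0,0.03],
    [0,0,0.052],
    [0,0,0.0555],
    [0,0,0.0565],
    [0,0,0.0575],
    [0,0,0.0585],
    [0,0,0.0595],
    [0,0,0.0595]
  ],
  "roll": [0,0,0,0,0,0,0,0],
  "claw": [0.042,0.042,0.042,0.042,0.042,0.042,0.042,0.042]
}}

```text
clock: 28.9
position: [464.4, 236.7, 194.1]
ee_rot: [-0.0, 1.0, 0.0, 0.001]
contact_force: [-2.2, -1.0, 6.2]
gripper_width: 51.8
grasp_force: 66.0
```

Contact at 10 N over the held baseline. I release slowly and retreat upward.

Emit:
{"op": "carry_out", "data": {
  "slide": [
    [0,0,0],
    [0,0,0],
    [0,0,0],
    [0,0,0],
    [0,0,-0.02],
    [0,0,-0.06],
    [0,0,-0.12],
    [0,0,-0.18]
  ],
  "roll": [0,0,0,0,0,0,0,0],
  "claw": [0.053,0.058,0.065,0.07,0.07,0.07,0.07,0.07]
}}

```text
clock: 29.9
position: [464.0, 236.3, 374.3]
ee_rot: [-0.0, 1.0, -0.0, -0.0]
contact_force: [1.6, 1.4, 0.7]
gripper_width: 70.2
grasp_force: 0.0
```

Emit:
{"op": "carry_out", "data": {
  "slide": [
    [0.03,-0.05,0],
    [0.03,-0.05,0],
    [0.03,-0.05,0],
    [0.03,-0.05,0]
  ],
  "roll": [0,0,0,0],
  "claw": [0.07,0.07,0.07,0.07]
}}

```text
clock: 30.4
position: [434.6, 187.1, 372.4]
ee_rot: [-0.0, 1.0, -0.0, -0.0]
contact_force: [0.5, 0.9, -0.2]
gripper_width: 70.1
grasp_force: 0.0
```

Run:
```python
from h import *
np.set_printoptions(precision=1,suppress=True)
shot('wrist'); s=read_state(); p=shot('wrist'); P=cloud(p); print(s['position'],s['contact_force']); save(p,'w10.png')
for z,r,c in((33.5,10,(452,156.5)),(33.5,14,(544,222.5)),(35.5,19,(531.5,143.5)),(40.5,27,(465,236.5))): print(tier(P,z,r,c))
```

```text
[434.6 187.1 372.3] [-0.6  0.6 -0.4]
(array([452.6, 156.5]), np.float64(33.5360149247299), np.int64(537))
(array([542.9, 222.2]), np.float64(33.4361170503671), np.int64(837))
(array([531.3, 143.5]), np.float64(35.536803235734794), np.int64(1563))
(array([465. , 236.4]), np.float64(40.52048306862514), np.int64(3819))
```

View pics/w10.png

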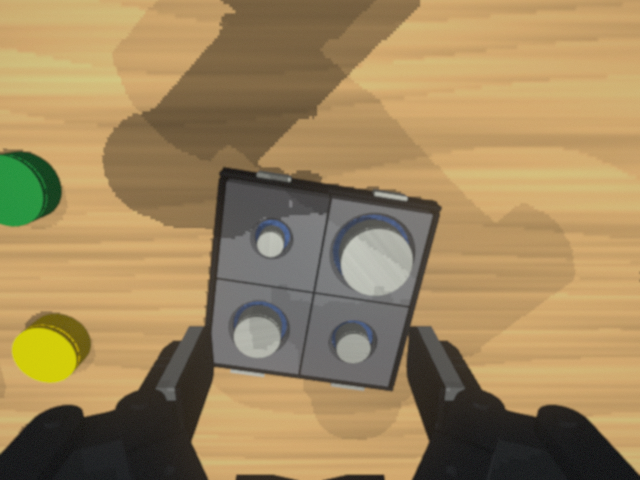

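All four weights stand upright in their wells: 50 g at (271,240), 500 g at (376,257), 200 g at (257,334) and 100 g at (352,345). Their top heights are 33.5, 40.5, 35.5 and 33.4 mm, all within about 0.5 mm of fully seated. I hand the job in.

```bash
python3 -c "
from bench import *
print(job_done())"
```

```text
the job is handed in; nothing more can be done
None
```

All four check weights went back top-down into their own wells, upright and measured fully down on the felt, and the job was handed in at about 30 s on the robot clock; the judging result was not shown.

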